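# Swap the wrong bottle in a packing kit

### The job

One of the three bottles in the white kit carton is not the same shape as the other two. Take it out and stand it upright in the empty grey tray, then take the bottle that matches the other two from the black stock tray and stand it in the pocket you emptied, fully down and upright. Set both bottles down rather than dropping them.

Things in the scene. Friction and masses are not known exactly. Their poses are not given: they have to be found in the camera images.
- odd_center (a point): Centre, half-way up, of the wrong bottle in the kit: white plastic, square body 42 x 42 mm and 62 mm high with a round black cap (30 mm across), 84 mm high in all, 90 to 180 g, loose in its pocket. x and y axes are square to its flat sides, x roughly across the row of pockets; z up.
- spare_center (a point): Centre, half-way up, of the correct bottle: white, round body 46 mm across and 60 mm high, black cap, 84 mm high in all, 90 to 180 g. It stands in a black tray (250 x 100 mm, floor 4 mm, walls to 20 mm above the table) in a row with a square and a slim (34 mm) bottle, 80 mm centre to centre, any order. Its y axis points across the row, where fingers have room.
- kit: White carton, fixed, 72 mm (x) by 212 mm (y), origin at the centre of its underside, z up. Three pockets 64 mm square in a row along y, centres at y = -70, 0, +70 mm; floor 4 mm above the origin, walls to 24 mm. Two hold round bottles like the spare, glued down; the wrong one may be in any. Grip bottles by the upper body across the row (kit x), fingertips above the walls.
- reject: The empty grey tray, fixed to the table, for the wrong bottle: 140 x 140 mm outside, walls 4 mm thick to 20 mm above the table, floor 4 mm thick. Origin at the centre of its underside, z up. It and the stock tray stand on either side of the kit, in either order.

How it is judged (in metres and radians):
At the end, for the whole second after the job is handed in: The square bottle stands in the grey tray (within 55 mm of its centre along each side) and the matching round bottle in the emptied kit pocket (within 20 mm of the row's centre line), each with its foot within 8 mm of the floor, within 10 degrees of upright, released and at rest (x of odd_center in the frame of reject between -0.055 and 0.055 m and y of odd_center in the frame of reject between -0.055 and 0.055 m and z of odd_center in the frame of reject below 0.054 m and angle between each of odd_center, spare_center's own z axis and vertical below 0.17 rad and x of spare_center in the frame of kit between -0.02 and 0.02 m and y of spare_center in the frame of kit between -0.09 and 0.09 m and z of spare_center in the frame of kit below 0.054 m and linear speed of each of odd, spare below 0.02 m/s); the robot touches nothing.
It fails at once if the wrong bottle is dropped (falls free faster than 0.9 m/s, as from more than 40 mm) (contact force between odd and the fingers below 0.1 N and linear speed of odd above 0.9 m/s).
It fails at once if the matching bottle is dropped (falls free faster than 0.9 m/s, as from more than 40 mm) (contact force between spare and the fingers below 0.1 N and linear speed of spare above 0.9 m/s).
It also fails if it takes over 56 s, if anything falls off the work surface, if the arm or the gripper's body presses on something with over 40 N, if the wrist force passes 120 N, or if a joint passes its speed limit or range.

### The arm

A 6-joint arm with a two-finger parallel gripper is mounted at the origin on the work surface. World frame = base frame: x ahead of the robot, y to its left, z up, the work surface at z = 0. Lengths are in mm, angles in rad, forces in N, time in s.
With the tool pointing down it reaches from about 325 to 775 mm from the base axis. Payload 9.3 kg.
Tool frame: the origin (TCP) lies on the centre line of the jaws, within the pads' length; the fingertips stand 14 mm ahead of it and the grasp point (between the pads) lies 5 mm behind it; z points along the fingers, y is the direction in which the jaws open and shut (so a half turn about z gives the same grasp; the last joint's range is limited). The gripper opens to 85 mm and grips with 20 to 120 N. Pads are 22 mm wide; open, the fingers measure 114 mm over their backs; the gripper's body (76 mm by 85 mm) begins 54 mm behind the grasp point. The pads swing forward as they close: fully open they stand 13 mm farther back than shut.
Start: joints at [-1.426, 0.259, 0.021, 1.334, 0, 1.418], TCP at [161.373, -525.79, 245.279] pointing down, gripper open.
Joint ranges: [-3.04, 3.04], [-0.91, 1.82], [-1.04, 1.36], [-1.92, 1.95], [-1.52, 1.45], [-3.14, 3.14]. Speed limits (rad/s): [2.22, 2.22, 2.79, 3.14, 3.14, 3.14].

### API

Orientations are given as [roll, pitch, yaw] about the fixed x, y, z axes, in that order (R = Rz(yaw) Ry(pitch) Rx(roll)).
In Python, from bench import manip gives the robot as it stands. The module is installed in compiled form; this text tells all that it offers.
- The arm moves only by the tool step_arm, never from a script. Its argument "targets" is a list of rows, each an object with "translation": the shift along the tool's x, y, z in units of 10 cm (1.0 is 10 cm), a list of three; "delta_rot": the turn, a rotation vector about the tool's x, y, z in units of 45 degrees (1.0 is 45 degrees), a list of three. In form: [{"translation": [tx, ty, tz], "delta_rot": [rx, ry, rz]}, ...]. A call has 1 to 8 rows; each row is the pose to reach, as a shift and turn from the pose commanded when the call began, along the tool's axes at that moment; what a row does not reach only later rows make up. A row lasts 1/10 s, in which the tool goes at most 50 mm and 8.59 degrees, less where a joint would pass 70% of its speed; a pose out of reach is approached as far as the arm can. A call with a number of a shift or a turn outside -1 to 1 is refused whole. A call with a gripper value outside its range is refused whole. "fingers" is the closure, from 0 (fully open) to 1 (shut), set as the call begins (left out, the last holds). The fingers move at their own pace and stop on an object; the grip force is fixed at half the most. Time passes only in rows, so rows that repeat a pose let the fingers close. It gives the time, the measured TCP pose, the force and the opening at its end, in the units of the state.
- manip.get_obs(): the state, without advancing time (a new reading comes with each control period).
- manip.capture(name): name is "side" or "top"; returns a dict with "image" (420x560x3 uint8, red, green, blue), "z_map" (420x560 float32, mm along the optical axis (not along the pixel's ray), 0 where there is no reading), "camera_matrix" (3x3 intrinsics, pixels), "dist" ([k1, k2, p1, p2, k3] as OpenCV has them; the pictures are not rectified), "R" (3x3) and "t" (3): a world point X has camera coordinates R X + t. Camera axes: x right, y down, z forward; pixel columns grow to the right and rows downward; lengths in mm; the calibration is good to about 2 mm. A picture is of the moment at which its call begins.
- manip.hand_in(): hands the job in, once; it reports no verdict.
The state is a dict: "t": time; "joint_pos": joint angles; "dq": joint speeds; "joint_torque": joint torques, N m; "ee_pos": TCP position; "tcp_rot": TCP orientation; "contact_force": force on the tool from outside, world axes, zero at the start; "ft_torque": the same for the moment, N m; "grip_width": finger opening in mm.
Only numpy, scipy, OpenCV 4.12 (cv2) and the standard library are available. Lean on these libraries where they do the work, as an engineer would, in place of code of your own. Each camera call takes 0.05 s, during which the arm holds its last target. There are 200 camera calls.

## Working session

There is one attempt and no reset: what is moved stays moved. The work goes in short steps, Python scripts to look and compute and a tool call to move; the robot and the scene stay as the last step left them, time stands still between calls to the robot, and variables do not carry over. Pictures are saved under pics/ and viewed, about 8 in all and at most 12, crops included, and the job is handed in when it is done.

Besides the shell and the picture viewer there is one more tool, called after ">>>" as name([rows], argument=value, ...), one row to a line, values as JSON. step_arm: Moves the arm, as the interface text tells. Shifts and turns lie within -1 to 1; 1 stands for 10 cm of shift or 45 degrees of turn. Its arguments: {"type":"object","properties":{"targets":{"type":"array","items":{"type":"object","properties":{"translation":{"type":"array","items":{"type":"number"}},"delta_rot":{"type":"array","items":{"type":"number"}}}}},"fingers":{"type":"number"}},"required":["targets"]}

```bash
mkdir -p pics; python3 - <<'E'
from bench import manip
import cv2,numpy as np
print(manip.get_obs())
for n in("top","side"):
    c=manip.capture(n); np.savez(f"{n}0.npz",**c); cv2.imwrite(f"pics/{n}0.png",c["image"][:,:,::-1])
    print(n,c["camera_matrix"],c["dist"],c["R"],c["t"])
E
```

```text
{'t': 0.0, 'joint_pos': array([-1.42558528e+00,  2.59204630e-01,  2.07607639e-02,  1.33367882e+00,
       -3.39267291e-05,  1.41817132e+00]), 'dq': array([ 0.00063724,  0.00170229, -0.00059204, -0.0001672 ,  0.00028128,
        0.00023784]), 'joint_torque': array([ 4.56938687e-04, -5.55644846e+01,  3.44525349e+01,  1.40145430e-02,
       -8.11913446e-05,  9.64041860e-07]), 'ee_pos': array([ 161.33463788, -525.53916686,  244.65899512]), 'tcp_rot': array([-3.14027655e+00, -1.68118197e-04,  2.97835966e-01]), 'contact_force': array([-0.60401667, -0.18861998, -0.22554944]), 'ft_torque': array([-0.01508063, -0.02721912, -0.04919682]), 'grip_width': 85.3042224205718}
top [[458.76506231   0.         273.50680187]
 [  0.         458.76506231 204.15364847]
 [  0.           0.           1.        ]] [0.00406091 0.         0.         0.         0.        ] [[-0.01806771 -0.99980358  0.00814667]
 [-0.99177959  0.01688919 -0.1268385 ]
 [ 0.126676   -0.01037139 -0.99188993]] [  7.04213433 541.06690588 853.96487777]
side [[506.40871671   0.         271.05388806]
 [  0.         506.40871671 213.84424632]
 [  0.           0.           1.        ]] [-0.02108354  0.          0.          0.          0.        ] [[-0.7787712  -0.62706201 -0.01756852]
 [-0.39768287  0.51516873 -0.75924272]
 [ 0.48514302 -0.58428967 -0.65057039]] [410.76309311 253.28681032 935.05309826]
```

View pics/top0.png

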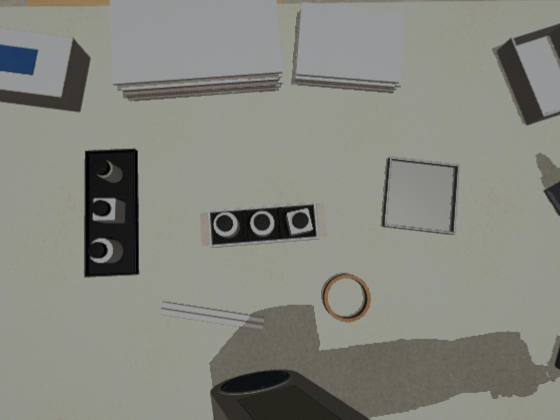

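View pics/side0.png

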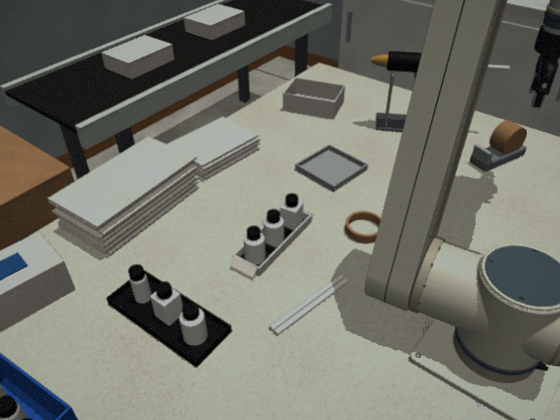

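The top view shows the black stock tray on the left: slim cap (103,170), square (102,209), round spare (98,250). The kit is in the middle, with caps at (227,223), (262,222) and (300,220); the rightmost one is the square odd bottle. The grey tray is at (421,195). The side view agrees. Next I'll turn these into positions.

```bash
cat > h.py <<'E'
import numpy as np,cv2
from bench import manip
def cloud(c):
    h,w=c["z_map"].shape
    u,v=np.meshgrid(np.arange(w),np.arange(h))
    p=cv2.undistortPoints(np.stack([u,v],-1).reshape(-1,1,2).astype(np.float64),c["camera_matrix"],c["dist"]).reshape(h,w,2)
    z=c["z_map"]
    X=np.dstack([p[...,0]*z,p[...,1]*z,z])-c["t"]
    P=X@c["R"]; P[z==0]=np.nan
    return P
def proj(c,X):
    return cv2.projectPoints(np.float64(X).reshape(-1,1,3),cv2.Rodrigues(c["R"])[0],c["t"],c["camera_matrix"],c["dist"])[0][:,0]
E
python3 - <<'E'
from h import *
c=np.load("top0.npz");P=cloud(c);s=np.load("side0.npz");Q=cloud(s)
def near(P,xy,r,z0,z1):
    return P[(np.hypot(P[...,0]-xy[0],P[...,1]-xy[1])<r)&(P[...,2]>z0)&(P[...,2]<z1)]
for n,(u,v) in dict(k1=(227,223),k2=(262,222),odd=(300,220),slim=(103,170),sq=(102,209),spare=(98,250)).items():
    q=P[v-2:v+3,u-2:u+3].reshape(-1,3);q0=np.nanmedian(q,0)
    for nm,C in(("top",P),("side",Q)):
        a=near(C,q0,22,78,96)
        b=near(C,q0,34,55,75)
        print(n,nm,'cap',len(a),np.round(np.median(a,0),1) if len(a) else '',cv2.minEnclosingCircle(np.float32(a[:,:2])) if len(a)>2 else '', 'body',len(b),np.round(cv2.minAreaRect(np.float32(b[:,:2]))[0:3][0],1) if len(b)>2 else '',cv2.minAreaRect(np.float32(b[:,:2]))[1:] if len(b)>2 else '')
# trays: walls by height
for n,(u0,u1,v0,v1),z0,z1 in(("kit",(190,335,195,255),18,32),("rej",(375,470,150,240),14,28),("stock",(78,145,143,283),14,28)):
    q=P[v0:v1,u0:u1].reshape(-1,3); w=q[(q[:,2]>z0)&(q[:,2]<z1)]
    print(n,len(w),np.median(w[:,2]),cv2.minAreaRect(np.float32(w[:,:2])))
print('table',np.nanmedian(P[300:310,50:150,2]), 'rejfloor',np.nanmedian(P[185:205,410:430,2]))
im=c["image"][140:290,70:480]; im=cv2.resize(im,None,fx=1.95,fy=1.95,interpolation=cv2.INTER_CUBIC)
im2=cv2.resize(c["image"][195:260,190:340],None,fx=5.2,fy=4.4,interpolation=cv2.INTER_CUBIC)
im=cv2.copyMakeBorder(im,0,0,0,800-im.shape[1],0); im2=cv2.copyMakeBorder(im2,0,0,0,800-im2.shape[1],0)
cv2.imwrite("pics/crop.png",np.vstack([im,im2])[:,:,::-1])
E
```

```text
k1 top cap 218 [501.5  88.2  87.5] ((501.6683654785156, 88.47993469238281), 14.859743118286133) body 251 [501.3  88.4] ((43.942413330078125, 44.568763732910156), 43.889312744140625)
k1 side cap 145 [498.8  91.9  87.7] ((500.8563537597656, 88.98910522460938), 15.924699783325195) body 213 [496.8  93.5] ((44.17756271362305, 35.78329849243164), 46.300880432128906)
k2 top cap 211 [502.   19.6  87.7] ((502.3398132324219, 20.467910766601562), 14.879644393920898) body 255 [502.5  20.9] ((42.89028549194336, 44.93513870239258), 88.93384552001953)
k2 side cap 136 [500.4  23.6  87.4] ((501.4798278808594, 21.84886360168457), 16.098176956176758) body 195 [498.  26.] ((42.710933685302734, 35.1943244934082), 40.66044616699219)
odd top cap 211 [504.3 -49.4  87.9] ((504.4765319824219, -49.47914123535156), 14.764307975769043) body 297 [504.7 -49.4] ((41.98332214355469, 41.95984649658203), 11.549388885498047)
odd side cap 123 [502.3 -46.3  87.7] ((503.4966125488281, -48.97756576538086), 15.674842834472656) body 209 [503.7 -47.7] ((42.63456344604492, 45.309356689453125), 10.62881851196289)
slim top cap 2
[... 813 characters left out ...]
66 [457.3 315.1] ((40.044498443603516, 44.35490417480469), 85.81053924560547)
spare side cap 216 [453.9 321.   87.2] ((456.0357666015625, 319.189697265625), 15.40390682220459) body 301 [452.9 321.4] ((45.260162353515625, 38.73124694824219), 56.33979034423828)
kit 1154 23.11781720668443 ((503.1576843261719, 19.61884307861328), (72.27034759521484, 236.1337127685547), 3.6190552711486816)
rej 686 19.15605330225967 ((556.6368408203125, -296.365478515625), (141.3141326904297, 140.67750549316406), 82.38712310791016)
stock 1077 19.097948540667037 ((534.0609741210938, 318.2960510253906), (250.0026092529297, 101.55815887451172), 1.6355912685394287)
table -0.1561338034956693 rejfloor 3.6594877524218457
```

View pics/crop.png

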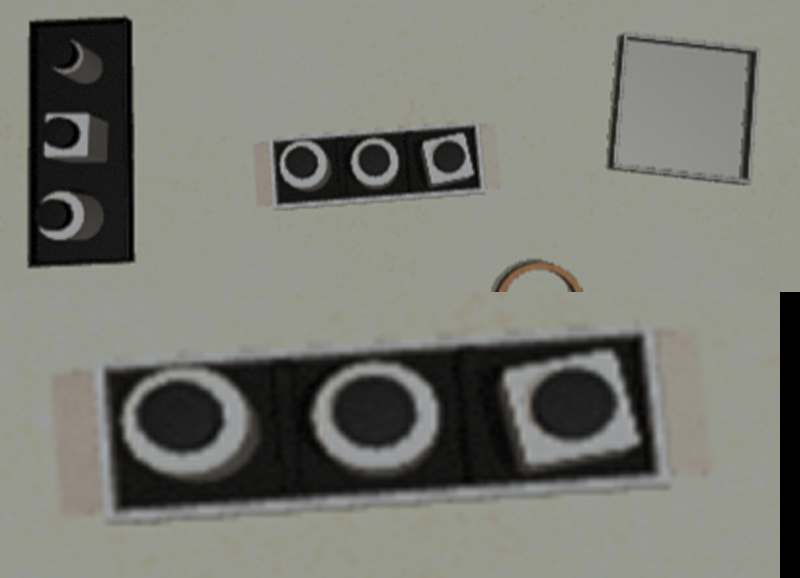

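The crop confirms that the odd bottle is in the -y pocket, turned about 11° and touching nothing. The spare is the nearest of the three in the stock tray. I'll write a helper that converts world targets to tool-axis numbers.

```bash
cat > plan.py <<'E'
# plan.py x y z yaw  [more quadruples]: splits the way from the present commanded pose (cmd.json or args) into calls
import sys,json,numpy as np
from scipy.spatial.transform import Rotation as R
def plan(p,yaw,way):
    p=np.array(p,float)
    for w in way:
        n=0
        while n<20:
            n+=1
            d=np.array(w[:3])-p; dy=w[3]-yaw
            T=R.from_euler('xyz',[180,0,yaw],degrees=True)
            t=T.inv().apply(d)/100
            k=max(1,np.abs(t).max(),abs(dy)/45) ; N=int(np.ceil(k-1e-3))
            a=np.round(t/N,3); r=round(-dy/N/45,3)
            print(list(map(float,a)),'rz',r,end=' -> ')
            p=p+T.apply(a*100); yaw=yaw-r*45
            print(np.round(p,1),round(yaw,2))
            if N==1:break
v=list(map(float,sys.argv[1:]))
q=[v[i:i+4] for i in range(0,len(v),4)]
plan(q[0][:3],q[0][3],q[1:])
E
python3 plan.py 161.4 -525.8 245.3 17.06  504.3 -49.2 150 101.2  504.3 -49.2 47 101.2
```

```text
[0.935, -0.71, 0.191] rz -0.374 -> [ 230.  -430.5  226.2] 33.89
[0.881, -0.327, 0.152] rz -0.299 -> [ 284.9 -354.2  211. ] 47.34
[0.933, -0.113, 0.152] rz -0.299 -> [ 339.8 -278.   195.8] 60.8
[0.933, 0.107, 0.153] rz -0.299 -> [ 394.6 -201.7  180.5] 74.25
[0.883, 0.321, 0.153] rz -0.299 -> [ 449.5 -125.5  165.2] 87.71
[0.784, 0.517, 0.152] rz -0.3 -> [504.3 -49.2 150. ] 101.21
[-0.0, 0.0, 0.515] rz 0.0 -> [504.3 -49.2  98.5] 101.21
[-0.0, 0.0, 0.515] rz 0.0 -> [504.3 -49.2  47. ] 101.21
```

>>> step_arm([
  {"translation": [0.31,-0.24,0.06],"delta_rot": [0,0,-0.12]},
  {"translation": [0.62,-0.47,0.12],"delta_rot": [0,0,-0.25]},
  {"translation": [0.935,-0.71,0.191],"delta_rot": [0,0,-0.374]},
  {"translation": [0.935,-0.71,0.191],"delta_rot": [0,0,-0.374]},
], fingers=0)

```text
t: 0.5
ee_pos: [231.4, -426.7, 225.5]
tcp_rot: [-3.139, -0.001, 0.598]
contact_force: [0.2, 0.4, 1.1]
grip_width: 85.3
```

>>> step_arm([
  {"translation": [0.3,-0.11,0.05],"delta_rot": [0,0,-0.1]},
  {"translation": [0.6,-0.22,0.1],"delta_rot": [0,0,-0.2]},
  {"translation": [0.881,-0.327,0.152],"delta_rot": [0,0,-0.299]},
  {"translation": [0.881,-0.327,0.152],"delta_rot": [0,0,-0.299]},
])

```text
t: 0.9
ee_pos: [285.7, -351.8, 210.5]
tcp_rot: [-3.14, -0.001, 0.831]
contact_force: [0.2, 0.1, 0.2]
grip_width: 85.1
```

>>> step_arm([
  {"translation": [0.31,-0.04,0.05],"delta_rot": [0,0,-0.1]},
  {"translation": [0.62,-0.08,0.1],"delta_rot": [0,0,-0.2]},
  {"translation": [0.933,-0.113,0.152],"delta_rot": [0,0,-0.299]},
  {"translation": [0.933,-0.113,0.152],"delta_rot": [0,0,-0.299]},
])

```text
t: 1.3
ee_pos: [340.6, -276.3, 195.4]
tcp_rot: [-3.141, -0.001, 1.065]
contact_force: [0.1, 0.2, 0.3]
grip_width: 85.4
```

>>> step_arm([
  {"translation": [0.31,0.04,0.05],"delta_rot": [0,0,-0.1]},
  {"translation": [0.62,0.07,0.1],"delta_rot": [0,0,-0.2]},
  {"translation": [0.933,0.107,0.153],"delta_rot": [0,0,-0.299]},
  {"translation": [0.933,0.107,0.153],"delta_rot": [0,0,-0.299]},
])

```text
t: 1.7
ee_pos: [395.5, -200.6, 180.0]
tcp_rot: [-3.141, -0.001, 1.299]
contact_force: [0.1, -1.0, 0.1]
grip_width: 85.2
```

>>> step_arm([
  {"translation": [0.3,0.11,0.05],"delta_rot": [0,0,-0.1]},
  {"translation": [0.6,0.22,0.1],"delta_rot": [0,0,-0.2]},
  {"translation": [0.883,0.321,0.153],"delta_rot": [0,0,-0.299]},
  {"translation": [0.883,0.321,0.153],"delta_rot": [0,0,-0.299]},
])

```text
t: 2.1
ee_pos: [450.5, -124.9, 164.7]
tcp_rot: [-3.141, -0.0, 1.533]
contact_force: [-1.4, -0.7, 0.4]
grip_width: 85.3
```

>>> step_arm([
  {"translation": [0.26,0.17,0.05],"delta_rot": [0,0,-0.1]},
  {"translation": [0.52,0.34,0.1],"delta_rot": [0,0,-0.2]},
  {"translation": [0.784,0.517,0.152],"delta_rot": [0,0,-0.3]},
  {"translation": [0.784,0.517,0.152],"delta_rot": [0,0,-0.3]},
  {"translation": [0.784,0.517,0.152],"delta_rot": [0,0,-0.3]},
  {"translation": [0.784,0.517,0.152],"delta_rot": [0,0,-0.3]},
])

```text
t: 2.7
ee_pos: [503.9, -50.6, 150.2]
tcp_rot: [-3.141, 0.0, 1.763]
contact_force: [0.1, 0.4, -0.4]
grip_width: 85.0
```

>>> step_arm([
  {"translation": [0.01,0,0.25],"delta_rot": [0,0,0]},
  {"translation": [0.01,0,0.5],"delta_rot": [0,0,0]},
  {"translation": [0.01,0,0.65],"delta_rot": [0,0,0]},
  {"translation": [0.01,0,0.65],"delta_rot": [0,0,0]},
])

```text
t: 3.1
ee_pos: [502.6, -49.2, 83.6]
tcp_rot: [-3.139, -0.001, 1.764]
contact_force: [-0.1, -0.2, 0.5]
grip_width: 85.6
```

>>> step_arm([
  {"translation": [0,0,0.13],"delta_rot": [0,0,0]},
  {"translation": [0,0,0.26],"delta_rot": [0,0,0]},
  {"translation": [0,0,0.38],"delta_rot": [0,0,0]},
  {"translation": [0,0,0.38],"delta_rot": [0,0,0]},
  {"translation": [0,0,0.38],"delta_rot": [0,0,0]},
])

```text
t: 3.6
ee_pos: [504.3, -48.8, 48.0]
tcp_rot: [3.141, 0.0, 1.765]
contact_force: [-0.1, 0.1, 0.3]
grip_width: 85.4
```

```bash
python3 - <<'E'
from h import *
c=manip.capture("side");print(manip.get_obs()["ee_pos"])
cv2.imwrite("pics/s1.png",cv2.resize(c["image"][150:290,200:380],None,fx=4,fy=4,interpolation=cv2.INTER_CUBIC)[:,:,::-1])
E
```

```text
[504.49805882 -48.75183533  48.11786802]
```

View pics/s1.png

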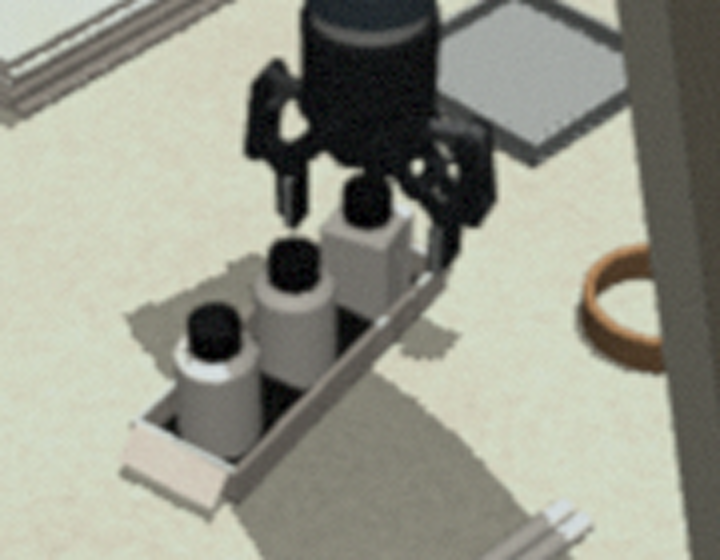

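The fingers straddle the square bottle (about (365,240) in the crop), above the walls and clear of the neighbouring bottle. Closing now.

>>> step_arm([
  {"translation": [0,0,0],"delta_rot": [0,0,0]},
  {"translation": [0,0,0],"delta_rot": [0,0,0]},
  {"translation": [0,0,0],"delta_rot": [0,0,0]},
  {"translation": [0,0,0],"delta_rot": [0,0,0]},
  {"translation": [0,0,0],"delta_rot": [0,0,0]},
  {"translation": [0,0,0],"delta_rot": [0,0,0]},
  {"translation": [0,0,0],"delta_rot": [0,0,0]},
  {"translation": [0,0,0],"delta_rot": [0,0,0]},
], fingers=1)

```text
t: 4.45
ee_pos: [504.4, -48.2, 47.5]
tcp_rot: [3.141, 0.001, 1.767]
contact_force: [-0.6, -0.4, 5.6]
grip_width: 41.2
```

>>> step_arm([
  {"translation": [0,0,0],"delta_rot": [0,0,0]},
  {"translation": [0,0,0],"delta_rot": [0,0,0]},
  {"translation": [0,0,-0.05],"delta_rot": [0,0,0]},
  {"translation": [0,0,-0.1],"delta_rot": [0,0,0]},
  {"translation": [0,0,-0.1],"delta_rot": [0,0,0]},
])

```text
t: 4.95
ee_pos: [504.3, -48.2, 57.6]
tcp_rot: [3.141, 0.0, 1.767]
contact_force: [0.9, 0.1, -1.5]
grip_width: 41.0
```

```bash
python3 - <<'E'
from h import *
c=manip.capture("side");o=manip.get_obs();print(o["ee_pos"],o["tcp_rot"],o["grip_width"],o["contact_force"])
cv2.imwrite("pics/s2.png",cv2.resize(c["image"][150:290,200:380],None,fx=4,fy=4,interpolation=cv2.INTER_CUBIC)[:,:,::-1])
E
python3 plan.py 504.3 -49.2 57 101.2  504.3 -49.2 155 101.2 556.6 -296.3 155 101.2 556.6 -296.3 58 101.2
```

```text
[504.20769271 -48.19417166  57.31503898] [3.14107743e+00 2.47554582e-04 1.76657804e+00] 41.19124657881444 [-0.43943031  0.53945604 -2.76434944]
[-0.0, 0.0, -0.98] rz -0.0 -> [504.3 -49.2 155. ] 101.2
[-0.842, 0.011, 0.0] rz -0.0 -> [ 521.7 -131.6  155. ] 101.2
[-0.842, 0.011, 0.0] rz -0.0 -> [ 539.2 -214.   155. ] 101.2
[-0.842, 0.011, 0.0] rz -0.0 -> [ 556.6 -296.3  155. ] 101.2
[0.0, 0.0, 0.97] rz -0.0 -> [ 556.6 -296.3   58. ] 101.2
```

View pics/s2.png

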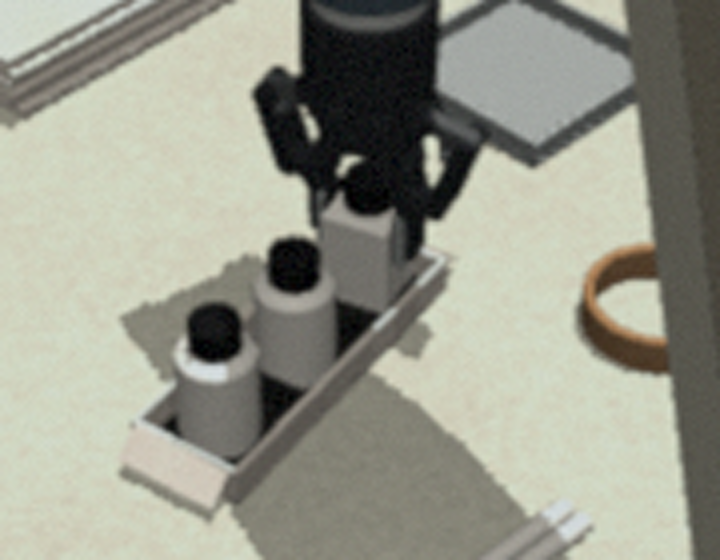

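The square bottle is gripped at 41 mm and has risen about 10 mm, still upright. Next I'll lift it out and carry it to the grey tray.

>>> step_arm([
  {"translation": [0,0,-0.2],"delta_rot": [0,0,0]},
  {"translation": [0,0,-0.45],"delta_rot": [0,0,0]},
  {"translation": [0,0,-0.75],"delta_rot": [0,0,0]},
  {"translation": [0,0,-0.98],"delta_rot": [0,0,0]},
  {"translation": [0,0,-0.98],"delta_rot": [0,0,0]},
])

```text
t: 5.5
ee_pos: [505.3, -48.5, 157.7]
tcp_rot: [3.137, 0.002, 1.767]
contact_force: [0.5, -0.4, -2.7]
grip_width: 41.4
```

>>> step_arm([
  {"translation": [-0.15,0,0],"delta_rot": [0,0,0]},
  {"translation": [-0.38,0,0],"delta_rot": [0,0,0]},
  {"translation": [-0.61,0.01,0],"delta_rot": [0,0,0]},
  {"translation": [-0.842,0.011,0],"delta_rot": [0,0,0]},
])

```text
t: 5.9
ee_pos: [521.1, -131.9, 153.3]
tcp_rot: [-3.14, -0.001, 1.767]
contact_force: [0.1, 0.6, -1.9]
grip_width: 41.2
```

>>> step_arm([
  {"translation": [-0.23,0,0],"delta_rot": [0,0,0]},
  {"translation": [-0.46,0,0],"delta_rot": [0,0,0]},
  {"translation": [-0.65,0.01,0],"delta_rot": [0,0,0]},
  {"translation": [-0.842,0.011,0],"delta_rot": [0,0,0]},
])

```text
t: 6.3
ee_pos: [538.7, -214.3, 153.8]
tcp_rot: [-3.14, -0.001, 1.766]
contact_force: [0.4, 0.0, -1.9]
grip_width: 41.1
```

>>> step_arm([
  {"translation": [-0.23,0,0],"delta_rot": [0,0,0]},
  {"translation": [-0.46,0,0],"delta_rot": [0,0,0]},
  {"translation": [-0.69,0.01,0],"delta_rot": [0,0,0]},
  {"translation": [-0.842,0.011,0],"delta_rot": [0,0,0]},
  {"translation": [-0.842,0.011,0],"delta_rot": [0,0,0]},
  {"translation": [-0.842,0.011,0],"delta_rot": [0,0,0]},
])

```text
t: 6.9
ee_pos: [556.1, -295.2, 154.4]
tcp_rot: [-3.141, -0.001, 1.766]
contact_force: [-0.5, 0.6, -1.4]
grip_width: 41.3
```

>>> step_arm([
  {"translation": [0,0,0.2],"delta_rot": [0,0,0]},
  {"translation": [0,0,0.4],"delta_rot": [0,0,0]},
  {"translation": [0,0,0.6],"delta_rot": [0,0,0]},
  {"translation": [0,0,0.8],"delta_rot": [0,0,0]},
  {"translation": [0,0,0.97],"delta_rot": [0,0,0]},
  {"translation": [0,0,0.97],"delta_rot": [0,0,0]},
  {"translation": [0,0,0.97],"delta_rot": [0,0,0]},
])

```text
t: 7.6
ee_pos: [556.4, -294.6, 58.5]
tcp_rot: [-3.141, -0.0, 1.767]
contact_force: [0.3, 0.8, -2.4]
grip_width: 41.3
```

```bash
python3 - <<'E'
from h import *
c=manip.capture("side");o=manip.get_obs();print(o["ee_pos"],o["tcp_rot"],o["grip_width"],o["contact_force"])
cv2.imwrite("pics/s3.png",cv2.resize(c["image"][80:230,250:430],None,fx=4,fy=4,interpolation=cv2.INTER_CUBIC)[:,:,::-1])
E
```

```text
[ 556.79216061 -294.99237679   59.0592479 ] [3.14079549e+00 7.41903103e-04 1.76715083e+00] 41.5129533710436 [ 0.26697005  0.35932611 -1.87883024]
```

View pics/s3.png

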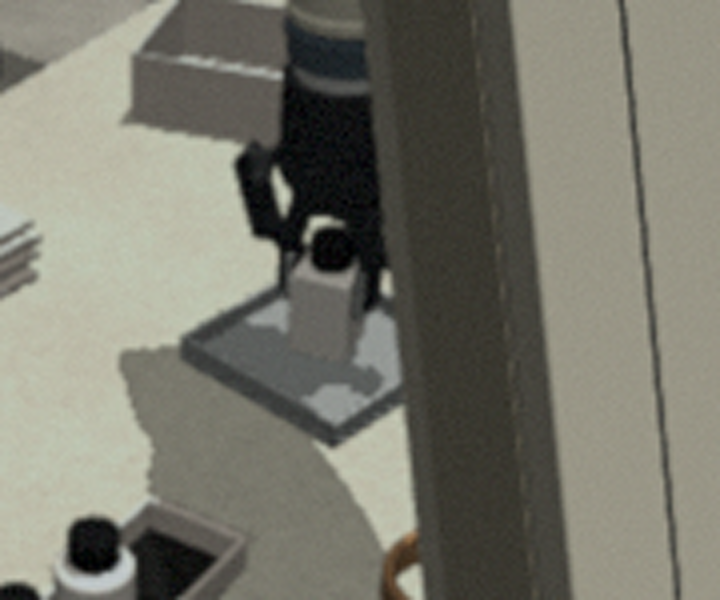

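The bottle hangs upright over the middle of the grey tray, and the kit pocket it came from is empty. I'll lower it gently and watch the force.

>>> step_arm([
  {"translation": [0,0,0.03],"delta_rot": [0,0,0]},
  {"translation": [0,0,0.06],"delta_rot": [0,0,0]},
  {"translation": [0,0,0.09],"delta_rot": [0,0,0]},
  {"translation": [0,0,0.1],"delta_rot": [0,0,0]},
  {"translation": [0,0,0.1],"delta_rot": [0,0,0]},
])

```text
t: 8.15
ee_pos: [556.3, -295.3, 47.8]
tcp_rot: [-3.141, -0.0, 1.766]
contact_force: [0.5, -0.5, -1.8]
grip_width: 41.5
```

>>> step_arm([
  {"translation": [0,0,0.01],"delta_rot": [0,0,0]},
  {"translation": [0,0,0.01],"delta_rot": [0,0,0]},
  {"translation": [0,0,0.01],"delta_rot": [0,0,0]},
])

```text
t: 8.45
ee_pos: [556.4, -295.4, 47.6]
tcp_rot: [3.141, 0.001, 1.766]
contact_force: [-2.1, 1.5, 6.0]
grip_width: 41.1
```

Contact: the force went from -1.8 to +6 N. Release, rise and carry on to the spare.

>>> step_arm([
  {"translation": [0,0,0],"delta_rot": [0,0,0]},
  {"translation": [0,0,0],"delta_rot": [0,0,0]},
  {"translation": [0,0,0],"delta_rot": [0,0,0]},
  {"translation": [0,0,0],"delta_rot": [0,0,0]},
  {"translation": [0,0,0],"delta_rot": [0,0,0]},
  {"translation": [0,0,0],"delta_rot": [0,0,0]},
  {"translation": [0,0,0],"delta_rot": [0,0,0]},
  {"translation": [0,0,0],"delta_rot": [0,0,0]},
], fingers=0)

```text
t: 9.25
ee_pos: [556.4, -295.3, 47.0]
tcp_rot: [3.142, 0.0, 1.766]
contact_force: [0.1, 0.8, -0.2]
grip_width: 85.0
```

>>> step_arm([
  {"translation": [0,0,-0.15],"delta_rot": [0,0,0]},
  {"translation": [0,0,-0.3],"delta_rot": [0,0,0]},
  {"translation": [0,0,-0.6],"delta_rot": [0,0,0]},
  {"translation": [0,0,-1.0],"delta_rot": [0,0,0]},
  {"translation": [0,0,-1.0],"delta_rot": [0,0,0]},
])

```text
t: 9.75
ee_pos: [558.2, -296.6, 152.5]
tcp_rot: [3.136, 0.006, 1.767]
contact_force: [0.3, -0.4, 0.2]
grip_width: 85.3
```

```bash
python3 - <<'E'
from h import *
o=manip.get_obs();print(o["ee_pos"],o["tcp_rot"],o["grip_width"],o["joint_pos"])
E
python3 plan.py 556.6 -296.3 147 101.2  530 0 150 140 456.5 318.3 150 181.6 
```

```text
[ 558.24609574 -296.55365676  152.46561071] [3.1358254  0.00611334 1.76657118] 85.31953961870583 [-6.20962752e-01  4.29885476e-01  4.03978181e-02  1.17290430e+00
  1.87025040e-05  7.54041176e-01]
[0.986, 0.105, -0.01] rz -0.287 -> [ 547.7 -197.5  148. ] 114.12
[0.938, 0.323, -0.01] rz -0.288 -> [538.9 -98.7 149. ] 127.08
[0.841, 0.524, -0.01] rz -0.287 -> [530.  -0. 150.] 139.99
[0.87, 0.655, 0.0] rz -0.308 -> [505.5 106.1 150. ] 153.85
[0.688, 0.845, 0.0] rz -0.308 -> [481.  212.2 150. ] 167.71
[0.465, 0.984, 0.0] rz -0.309 -> [456.5 318.3 150. ] 181.62
```

>>> step_arm([
  {"translation": [0.3,0.03,0],"delta_rot": [0,0,-0.09]},
  {"translation": [0.6,0.07,0],"delta_rot": [0,0,-0.18]},
  {"translation": [0.986,0.105,-0.01],"delta_rot": [0,0,-0.287]},
  {"translation": [0.986,0.105,-0.01],"delta_rot": [0,0,-0.287]},
])

```text
t: 10.15
ee_pos: [546.7, -192.7, 148.0]
tcp_rot: [-3.141, -0.002, 1.998]
contact_force: [-0.1, 0.2, -1.0]
grip_width: 84.9
```

>>> step_arm([
  {"translation": [0.31,0.11,0],"delta_rot": [0,0,-0.1]},
  {"translation": [0.62,0.21,0],"delta_rot": [0,0,-0.19]},
  {"translation": [0.938,0.323,-0.01],"delta_rot": [0,0,-0.288]},
  {"translation": [0.938,0.323,-0.01],"delta_rot": [0,0,-0.288]},
])

```text
t: 10.55
ee_pos: [538.1, -94.8, 149.0]
tcp_rot: [3.141, -0.001, 2.223]
contact_force: [0.2, -0.0, 0.6]
grip_width: 85.6
```

>>> step_arm([
  {"translation": [0.28,0.17,0],"delta_rot": [0,0,-0.1]},
  {"translation": [0.56,0.35,0],"delta_rot": [0,0,-0.19]},
  {"translation": [0.841,0.524,-0.01],"delta_rot": [0,0,-0.287]},
  {"translation": [0.841,0.524,-0.01],"delta_rot": [0,0,-0.287]},
])

```text
t: 10.95
ee_pos: [529.4, 3.2, 149.9]
tcp_rot: [3.141, -0.0, 2.448]
contact_force: [-0.2, -0.0, -0.4]
grip_width: 85.5
```

>>> step_arm([
  {"translation": [0.29,0.22,0],"delta_rot": [0,0,-0.1]},
  {"translation": [0.58,0.44,0],"delta_rot": [0,0,-0.2]},
  {"translation": [0.87,0.655,0],"delta_rot": [0,0,-0.308]},
  {"translation": [0.87,0.655,0],"delta_rot": [0,0,-0.308]},
])

```text
t: 11.35
ee_pos: [504.6, 109.1, 149.8]
tcp_rot: [3.141, -0.0, 2.689]
contact_force: [0.8, 0.0, -0.0]
grip_width: 85.5
```

>>> step_arm([
  {"translation": [0.23,0.28,0],"delta_rot": [0,0,-0.1]},
  {"translation": [0.46,0.56,0],"delta_rot": [0,0,-0.2]},
  {"translation": [0.688,0.845,0],"delta_rot": [0,0,-0.308]},
  {"translation": [0.688,0.845,0],"delta_rot": [0,0,-0.308]},
])

```text
t: 11.75
ee_pos: [480.6, 215.1, 149.8]
tcp_rot: [3.141, 0.0, 2.931]
contact_force: [0.6, 0.4, -0.4]
grip_width: 85.6
```

>>> step_arm([
  {"translation": [0.15,0.33,0],"delta_rot": [0,0,-0.1]},
  {"translation": [0.31,0.66,0],"delta_rot": [0,0,-0.2]},
  {"translation": [0.465,0.984,0],"delta_rot": [0,0,-0.309]},
  {"translation": [0.465,0.984,0],"delta_rot": [0,0,-0.309]},
  {"translation": [0.465,0.984,0],"delta_rot": [0,0,-0.309]},
  {"translation": [0.465,0.984,0],"delta_rot": [0,0,-0.309]},
  {"translation": [0.465,0.984,0],"delta_rot": [0,0,-0.309]},
])

```text
t: 12.45
ee_pos: [456.8, 317.9, 150.0]
tcp_rot: [-3.141, 0.0, -3.116]
contact_force: [0.9, 0.4, -0.2]
grip_width: 85.7
```

```bash
python3 - <<'E'
from h import *
o=manip.get_obs();print(o["ee_pos"],np.degrees(o["tcp_rot"]),o["grip_width"],o["joint_pos"])
c=manip.capture("top");P=cloud(c)
cv2.imwrite("pics/t4.png",cv2.resize(c["image"][140:290],None,fx=1.42,fy=1.42)[:,:,::-1])
# odd in reject and emptied pocket
for nm,xy in(("odd",(556.5,-296)),):
    a=P[(np.hypot(P[...,0]-xy[0],P[...,1]-xy[1])<45)]
    k=a[a[:,2]>78];b=a[(a[:,2]>55)&(a[:,2]<75)]
    print(nm,cv2.minEnclosingCircle(np.float32(k[:,:2])),np.median(k[:,2]),cv2.minAreaRect(np.float32(b[:,:2])))
# kit: wall tops only in grey-white, split
q=P[195:255,190:335].reshape(-1,3);col=c["image"][195:255,190:335].reshape(-1,3)
for lo in(18,20,22):
    w=q[(q[:,2]>lo)&(q[:,2]<28)];print(lo,len(w),cv2.minAreaRect(np.float32(w[:,:2])))
f=q[(np.hypot(q[:,0]-507,q[:,1]+50)<45)&(q[:,2]<10)&(np.abs(q[:,0]-505)<34)&(np.abs(q[:,1]+50)<34)]
print('pocket floor',len(f),cv2.minAreaRect(np.float32(f[:,:2])),np.median(f,0))
E
```

```text
[456.8447756  317.91243456 149.97470197] [-1.79984197e+02  5.50117314e-03 -1.78535093e+02] 85.68552364908483 [ 4.57333592e-01  3.13909464e-01 -1.47865808e-01  1.10904928e+00
 -2.90685826e-04  4.31766154e-01]
odd ((555.4757080078125, -296.6007995605469), 15.712465286254883) 87.33402595398483 ((555.6995849609375, -295.9051818847656), (42.27903366088867, 42.49481964111328), 10.36234188079834)
18 1127 ((503.32220458984375, 19.100051879882812), (72.49128723144531, 232.50747680664062), 3.5591864585876465)
20 996 ((503.33880615234375, 18.83331298828125), (72.49128723144531, 229.21060180664062), 3.5591864585876465)
22 743 ((503.1517333984375, 19.135482788085938), (72.16444396972656, 224.34228515625), 3.554280996322632)
pocket floor 1007 ((505.2541809082031, -50.97664260864258), (68.43838500976562, 64.0586929321289), 2.501213312149048) [507.96341307 -50.84604516   3.8053679 ]
```

View pics/t4.png

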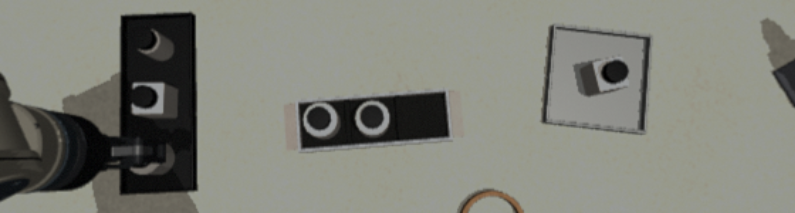

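The square bottle stands at (611,72) in the grey tray, about 1 mm from centre with its cap top at 87 mm. The pocket at (423,117) is empty, and the gripper is over the round spare. Descending to grip it.

>>> step_arm([
  {"translation": [0,0,0.25],"delta_rot": [0,0,0]},
  {"translation": [0,0,0.5],"delta_rot": [0,0,0]},
  {"translation": [0,0,0.65],"delta_rot": [0,0,0]},
  {"translation": [0,0,0.65],"delta_rot": [0,0,0]},
])

```text
t: 12.9
ee_pos: [455.5, 318.0, 83.2]
tcp_rot: [-3.14, -0.003, -3.115]
contact_force: [-0.9, -0.3, 1.4]
grip_width: 85.5
```

>>> step_arm([
  {"translation": [0,0,0.13],"delta_rot": [0,0,0]},
  {"translation": [0,0,0.26],"delta_rot": [0,0,0]},
  {"translation": [0,0,0.38],"delta_rot": [0,0,0]},
  {"translation": [0,0,0.38],"delta_rot": [0,0,0]},
  {"translation": [0,0,0.38],"delta_rot": [0,0,0]},
])

```text
t: 13.4
ee_pos: [456.4, 319.2, 47.4]
tcp_rot: [3.142, 0.0, -3.114]
contact_force: [-0.3, 0.9, -0.2]
grip_width: 85.6
```

>>> step_arm([
  {"translation": [0,0,0],"delta_rot": [0,0,0]},
  {"translation": [0,0,0],"delta_rot": [0,0,0]},
  {"translation": [0,0,0],"delta_rot": [0,0,0]},
  {"translation": [0,0,0],"delta_rot": [0,0,0]},
  {"translation": [0,0,0],"delta_rot": [0,0,0]},
  {"translation": [0,0,0],"delta_rot": [0,0,0]},
  {"translation": [0,0,0],"delta_rot": [0,0,0]},
  {"translation": [0,0,0],"delta_rot": [0,0,0]},
], fingers=1)

```text
t: 14.2
ee_pos: [456.4, 319.4, 47.9]
tcp_rot: [3.141, 0.001, -3.113]
contact_force: [-1.4, -1.0, 5.4]
grip_width: 44.1
```

>>> step_arm([
  {"translation": [0,0,0],"delta_rot": [0,0,0]},
  {"translation": [0,0,0],"delta_rot": [0,0,0]},
  {"translation": [0,0,-0.05],"delta_rot": [0,0,0]},
  {"translation": [0,0,-0.1],"delta_rot": [0,0,0]},
  {"translation": [0,0,-0.1],"delta_rot": [0,0,0]},
])

```text
t: 14.7
ee_pos: [456.5, 319.5, 57.8]
tcp_rot: [3.141, 0.001, -3.113]
contact_force: [-0.5, -0.4, -1.6]
grip_width: 44.6
```

```bash
python3 - <<'E'
from h import *
c=manip.capture("side");o=manip.get_obs();print(o["ee_pos"],o["tcp_rot"],o["grip_width"],o["contact_force"])
cv2.imwrite("pics/s5.png",cv2.resize(c["image"][220:370,90:270],None,fx=4,fy=4,interpolation=cv2.INTER_CUBIC)[:,:,::-1])
E
python3 plan.py 456.5 318.3 57 181.6  456.5 318.3 155 181.6 507.4 -50.5 155 93.6
```

```text
[456.33737143 319.37490145  57.39742866] [ 3.14127672e+00  6.89860569e-04 -3.11314923e+00] 44.2626232704017 [ 0.04204479  0.10509741 -1.83427555]
[-0.0, 0.0, -0.98] rz -0.0 -> [456.5 318.3 155. ] 181.6
[-0.101, -0.925, -0.0] rz 0.489 -> [469.2 226.1 155. ] 159.59
[-0.441, -0.82, -0.0] rz 0.489 -> [481.9 133.9 155. ] 137.59
[-0.716, -0.595, -0.0] rz 0.489 -> [494.7  41.7 155. ] 115.59
[-0.886, -0.283, -0.0] rz 0.489 -> [507.4 -50.5 155. ] 93.58
```

View pics/s5.png

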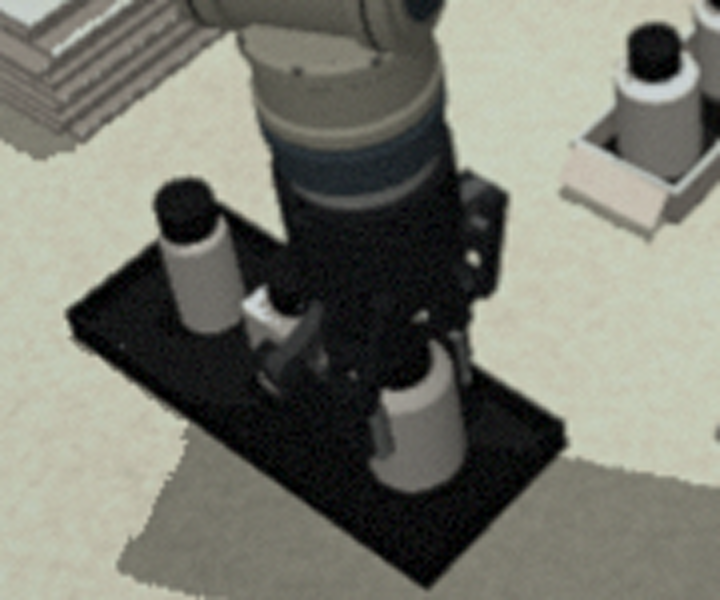

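The round spare is gripped at 44 mm and lifted, with its foot clear of the tray and the bottle upright (around (420,430)). Carrying it to the pocket.

>>> step_arm([
  {"translation": [0,0,-0.2],"delta_rot": [0,0,0]},
  {"translation": [0,0,-0.45],"delta_rot": [0,0,0]},
  {"translation": [0,0,-0.75],"delta_rot": [0,0,0]},
  {"translation": [0,0,-0.98],"delta_rot": [0,0,0]},
  {"translation": [0,0,-0.98],"delta_rot": [0,0,0]},
])

```text
t: 15.25
ee_pos: [457.4, 319.9, 158.0]
tcp_rot: [3.139, 0.005, -3.113]
contact_force: [0.9, 0.3, -1.0]
grip_width: 44.5
```

>>> step_arm([
  {"translation": [-0.02,-0.18,0],"delta_rot": [0,0,0.1]},
  {"translation": [-0.04,-0.4,0],"delta_rot": [0,0,0.2]},
  {"translation": [-0.07,-0.66,0],"delta_rot": [0,0,0.35]},
  {"translation": [-0.101,-0.925,0],"delta_rot": [0,0,0.489]},
  {"translation": [-0.101,-0.925,0],"delta_rot": [0,0,0.489]},
])

```text
t: 15.75
ee_pos: [468.7, 224.7, 153.9]
tcp_rot: [-3.14, -0.001, 2.78]
contact_force: [-0.6, 0.3, -1.8]
grip_width: 44.4
```

>>> step_arm([
  {"translation": [-0.11,-0.2,0],"delta_rot": [0,0,0.12]},
  {"translation": [-0.22,-0.41,0],"delta_rot": [0,0,0.24]},
  {"translation": [-0.33,-0.61,0],"delta_rot": [0,0,0.37]},
  {"translation": [-0.441,-0.82,0],"delta_rot": [0,0,0.489]},
])

```text
t: 16.15
ee_pos: [481.4, 134.5, 154.1]
tcp_rot: [-3.141, -0.001, 2.4]
contact_force: [-0.0, 0.4, -1.4]
grip_width: 44.3
```

>>> step_arm([
  {"translation": [-0.18,-0.15,0],"delta_rot": [0,0,0.12]},
  {"translation": [-0.36,-0.3,0],"delta_rot": [0,0,0.24]},
  {"translation": [-0.54,-0.45,0],"delta_rot": [0,0,0.37]},
  {"translation": [-0.716,-0.595,0],"delta_rot": [0,0,0.489]},
])

```text
t: 16.55
ee_pos: [494.2, 42.2, 154.1]
tcp_rot: [-3.141, -0.001, 2.015]
contact_force: [-0.2, 0.4, -0.8]
grip_width: 44.5
```

>>> step_arm([
  {"translation": [-0.22,-0.07,0],"delta_rot": [0,0,0.12]},
  {"translation": [-0.44,-0.14,0],"delta_rot": [0,0,0.24]},
  {"translation": [-0.66,-0.21,0],"delta_rot": [0,0,0.37]},
  {"translation": [-0.886,-0.283,0],"delta_rot": [0,0,0.489]},
  {"translation": [-0.886,-0.283,0],"delta_rot": [0,0,0.489]},
  {"translation": [-0.886,-0.283,0],"delta_rot": [0,0,0.489]},
  {"translation": [-0.886,-0.283,0],"delta_rot": [0,0,0.489]},
])

```text
t: 17.25
ee_pos: [506.9, -48.7, 154.5]
tcp_rot: [-3.141, -0.001, 1.636]
contact_force: [0.0, 0.5, -0.7]
grip_width: 44.4
```

>>> step_arm([
  {"translation": [0,0,0.2],"delta_rot": [0,0,0]},
  {"translation": [0,0,0.4],"delta_rot": [0,0,0]},
  {"translation": [0,0,0.6],"delta_rot": [0,0,0]},
  {"translation": [0,0,0.72],"delta_rot": [0,0,0]},
  {"translation": [0,0,0.72],"delta_rot": [0,0,0]},
  {"translation": [0,0,0.72],"delta_rot": [0,0,0]},
])

```text
t: 17.85
ee_pos: [507.4, -49.1, 83.4]
tcp_rot: [3.141, -0.0, 1.635]
contact_force: [0.2, 0.1, -1.7]
grip_width: 44.5
```

```bash
python3 - <<'E'
from h import *
c=manip.capture("side");o=manip.get_obs();print(o["ee_pos"],np.degrees(o["tcp_rot"]),o["grip_width"],o["contact_force"])
Q=cloud(c);x,y,z=o["ee_pos"]
# bottle side surface seen by side camera: circle fit in xy at two heights (white pixels)
im=c["image"].astype(int);m=(im.min(2)>95)&(np.hypot(Q[...,0]-x,Q[...,1]-y)<32)
from scipy.optimize import least_squares
for a,b in((z-42,z-25),(z-25,z-10),(z-42,z-8)):
    q=Q[m&(Q[...,2]>a)&(Q[...,2]<b)]
    if len(q)>10:
        r=least_squares(lambda p:np.hypot(q[:,0]-p[0],q[:,1]-p[1])-23,[x,y],loss='soft_l1');print(len(q),r.x,r.x-[x,y],q[:,2].min())
cv2.imwrite("pics/s6.png",cv2.resize(c["image"][150:290,200:380],None,fx=4,fy=4,interpolation=cv2.INTER_CUBIC)[:,:,::-1])
E
```

```text
[507.68250391 -49.31856219  83.73892801] [1.79942215e+02 1.40780439e-02 9.36462147e+01] 44.172062091012506 [-0.34502911  0.60783219 -0.60012402]
94 [506.98369124 -51.34401866] [-0.69881268 -2.02545647] 42.23080638309218
73 [507.31141037 -51.07656173] [-0.37109354 -1.75799954] 58.756420350825586
175 [507.06468343 -51.29231347] [-0.61782049 -1.97375128] 42.23080638309218
```

View pics/s6.png

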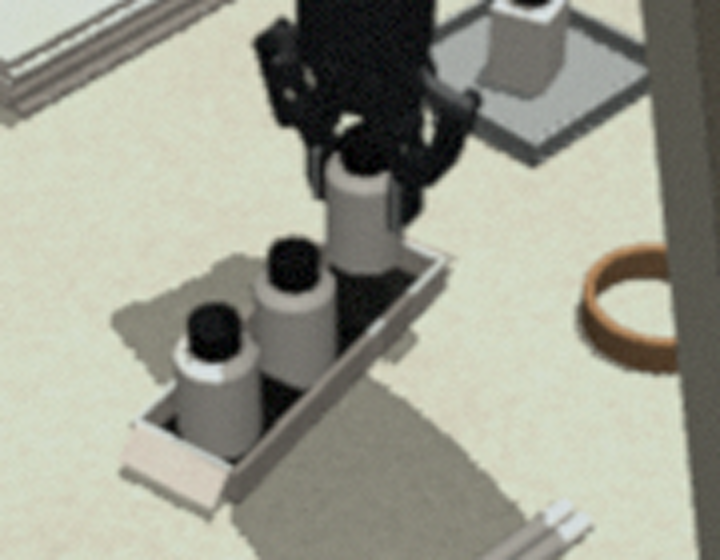

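The spare hangs upright over the empty pocket. A circle fit puts it about 1 mm from the pocket centre, with 9 mm clearance. Lowering.

>>> step_arm([
  {"translation": [0,0,0.08],"delta_rot": [0,0,0]},
  {"translation": [0,0,0.16],"delta_rot": [0,0,0]},
  {"translation": [0,0,0.24],"delta_rot": [0,0,0]},
  {"translation": [0,0,0.3],"delta_rot": [0,0,0]},
  {"translation": [0,0,0.3],"delta_rot": [0,0,0]},
])

```text
t: 18.4
ee_pos: [506.6, -49.4, 51.9]
tcp_rot: [-3.14, -0.001, 1.634]
contact_force: [0.2, -0.5, -1.5]
grip_width: 44.5
```

>>> step_arm([
  {"translation": [0,0,0.02],"delta_rot": [0,0,0]},
  {"translation": [0,0,0.04],"delta_rot": [0,0,0]},
  {"translation": [0,0,0.05],"delta_rot": [0,0,0]},
  {"translation": [0,0,0.05],"delta_rot": [0,0,0]},
  {"translation": [0,0,0.05],"delta_rot": [0,0,0]},
])

```text
t: 18.9
ee_pos: [507.3, -49.5, 48.1]
tcp_rot: [3.141, 0.0, 1.634]
contact_force: [0.5, 0.9, -0.7]
grip_width: 44.7
```

>>> step_arm([
  {"translation": [0,0,0.01],"delta_rot": [0,0,0]},
  {"translation": [0,0,0.01],"delta_rot": [0,0,0]},
  {"translation": [0,0,0.01],"delta_rot": [0,0,0]},
])

```text
t: 19.2
ee_pos: [507.3, -49.5, 47.8]
tcp_rot: [3.141, 0.0, 1.634]
contact_force: [-3.0, 0.9, 7.7]
grip_width: 44.4
```

Floor contact at +7.7 N. Release, retreat and check.

>>> step_arm([
  {"translation": [0,0,0],"delta_rot": [0,0,0]},
  {"translation": [0,0,0],"delta_rot": [0,0,0]},
  {"translation": [0,0,0],"delta_rot": [0,0,0]},
  {"translation": [0,0,0],"delta_rot": [0,0,0]},
  {"translation": [0,0,0],"delta_rot": [0,0,0]},
  {"translation": [0,0,0],"delta_rot": [0,0,0]},
  {"translation": [0,0,0],"delta_rot": [0,0,0]},
  {"translation": [0,0,0],"delta_rot": [0,0,0]},
], fingers=0)

```text
t: 20.0
ee_pos: [507.2, -49.5, 47.0]
tcp_rot: [-3.142, -0.0, 1.634]
contact_force: [-0.1, 0.9, -0.1]
grip_width: 85.4
```

>>> step_arm([
  {"translation": [0,0,-0.15],"delta_rot": [0,0,0]},
  {"translation": [0,0,-0.3],"delta_rot": [0,0,0]},
  {"translation": [0,0,-0.6],"delta_rot": [0,0,0]},
  {"translation": [0,0,-1.0],"delta_rot": [0,0,0]},
  {"translation": [0,0,-1.0],"delta_rot": [0,0,0]},
])

```text
t: 20.5
ee_pos: [509.4, -50.0, 151.6]
tcp_rot: [3.134, 0.002, 1.634]
contact_force: [-0.3, -0.4, -0.2]
grip_width: 85.6
```

>>> step_arm([
  {"translation": [0,-0.3,-0.2],"delta_rot": [0,0,0]},
  {"translation": [0,-0.6,-0.4],"delta_rot": [0,0,0]},
  {"translation": [0,-1.0,-0.6],"delta_rot": [0,0,0]},
  {"translation": [0,-1.0,-0.6],"delta_rot": [0,0,0]},
  {"translation": [0,-1.0,-0.6],"delta_rot": [0,0,0]},
  {"translation": [0,-1.0,-0.6],"delta_rot": [0,0,0]},
])

```text
t: 21.1
ee_pos: [407.9, -55.9, 206.5]
tcp_rot: [-3.142, -0.0, 1.634]
contact_force: [0.2, 0.3, -0.1]
grip_width: 85.2
```

```bash
python3 - <<'E'
from h import *
o=manip.get_obs();print(o["ee_pos"],o["grip_width"],o["contact_force"])
c=manip.capture("top");s=manip.capture("side")
for n,C in(("top",cloud(c)),("side",cloud(s))):
  for nm,xy in(("odd",(556,-296)),("spare",(507,-51))):
    a=C[(np.hypot(C[...,0]-xy[0],C[...,1]-xy[1])<34)]
    k=a[(a[:,2]>78)&(a[:,2]<96)]
    if len(k)>3: print(n,nm,len(k),cv2.minEnclosingCircle(np.float32(k[:,:2])),np.median(k[:,2]),k[:,2].std())
cv2.imwrite("pics/f.png",np.hstack([cv2.resize(c["image"][140:270,190:480],None,fx=1.38,fy=1.38),cv2.resize(s["image"][130:290,220:390],None,fx=2.35,fy=1.121)[:179]])[:,:800,::-1])
E
```

```text
[407.85596709 -55.86414655 206.49376631] 85.22811786600847 [ 0.19526276  0.2863213  -0.07750683]
top odd 225 ((555.7660522460938, -296.0390625), 15.216514587402344) 87.56491441596093 2.225048473797706
top spare 207 ((506.2320556640625, -50.90616989135742), 14.837687492370605) 87.72920703956483 1.8593266117015057
side odd 25 ((552.8125610351562, -286.0313415527344), 11.268410682678223) 81.69514563334621 3.0701564710425595
side spare 127 ((506.8021240234375, -49.16621780395508), 17.45770835876465) 87.04786593743671 3.125671909047906
```

View pics/f.png

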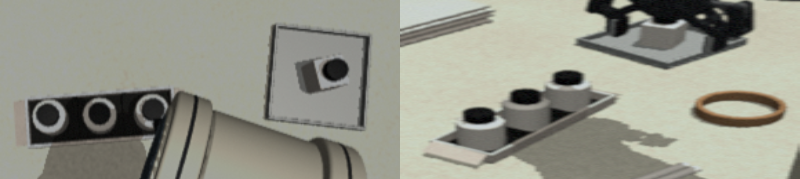

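Both bottles stand upright. In the top half, the kit's third pocket holds the round bottle at (152,110) and the square one is in the grey tray at (335,70). The gripper is well clear, so I'm handing in.

```bash
python3 -c "
from bench import manip
print(manip.hand_in())"
```

```text
the job is handed in; nothing more can be done
None
```

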